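# Snap a light bar into the microscope lamp holder

### The job

Take the long light bar with the wedge-shaped ends from the black tray and press it down between the two spring clips of the lamp holder until both ends have snapped in and it lies level, then push the switch lever fully over, away from the side it leans to, to turn the light on. Press by feel, because the clips stand at an unknown height: the black seat between them cracks if it is pressed on with more than 20 N. Leave the two other bars and the rest of the bench as they are.

Things in the scene. Friction and masses are not known exactly. Their poses are not given: they have to be found in the camera images.
- bar: Light bar to fit: 124 mm nose to nose along its x, white with aluminium top, about 0.12 kg (0.08 to 0.17). Body 104 long, 22 wide (y), 30 high; a grey wedge at each end. Both ends alike: either way round fits. Origin: centre of the underside; z up.
- bar_short: Bystander in the same tray: the same kind of bar with wedge ends, but only 96 mm nose to nose. Origin: centre of the underside.
- bar_square: Bystander in the same tray: a bar 124 mm long with plain square ends, 22 wide, 30 high. Origin: centre of the underside.
- tray: Fixed black open tray, 180 x 270 mm (x, y), rim 12 high, wall 4, floor 4 thick. Three bars lie in it along its x axis, side by side, about 80 mm apart in any order. Origin: centre of the underside, on the table.
- lampholder: Fixed lamp holder: white foot 200 mm along x, 80 along y, 24 high. Origin: centre of the foot's underside, z up. On it an aluminium carriage (156 x 40 mm) carries a black seat (80 x 14, along x) and, at each end, a spring clip of bent steel strip. The carriage is clamped anywhere within 11 mm of height, which is not reported.
- switch (a joint): Switch lever angle in rad: 0 = off, leaning to the box's -x side; 1.0 = fully on, leaning to +x. It stays where it is left and moves with about 1 to 2 N at the tip.
- switch_base: Fixed grey switch box, 70 x 50 x 25 mm high; origin: centre of its underside; z up. The lever pivots at 22 above the origin about the y axis and is 50 mm long from the pivot to the middle of its knob.
- switch_tip (a point): Middle of the black ball knob (26 mm across) at the lever's end.
- bottle: Bystander: clear bottle, 50 mm across, 120 high. Origin: centre of its foot.
- jar: Bystander: amber jar, 48 mm across, 45 high. Origin: centre of its foot.
- lens_ring: Bystander: aluminium lens ring, 56 mm across, 14 high. Origin: centre of its foot.
- driver: Bystander: screwdriver 150 mm long lying along its x axis.
- brush: Bystander: brush 150 mm long lying along its x axis.
- bar_nose (a point): Nose (outermost horizontal edge, 16 mm wide) of the bar's +x wedge end: 62 from the bar's origin, 14 above its underside. Below the nose the end slopes in at 35 deg from vertical, down to the 104 mm long underside; above it, at 55 deg from vertical.
- seat_low (a point): Point fixed on the lamp holder, 46 mm above its origin: where the seat's top centre is if the carriage is at its lowest. The true seat top, on which the bar's underside finally rests, is 0 to 11 mm above this point. The seat is hard: after the snap 1 to 2 mm more is over 20 N. A bar that has not snapped stays over 12 mm above the seat.
- clip_low (a point): Fixed point: where the +x clip's bead is if the carriage is at its lowest. Beads: steel, 6 mm thick, 18 wide across y, 17.5 above the true seat, centres 57 each side of the middle (114 apart) at rest. The bar meets them with its underside about 15 above the seat; push rises to 6 to 12 N, then at about 3.5 above it snaps, the force drops or reverses, and the let-go bar is pulled home.
There are look-alikes about, which are no part of the job. What is shaped like the bar but pink is not meant. Of the things shaped like the switch_base, the grey one is meant.

How it is judged:
By the outcome, as a careful person would: the job done as asked, in the order asked, and still so for the second after the job is handed in, with the robot touching nothing.
It also fails if it takes over 67 s, if anything falls off the work surface, if the arm or the gripper's body presses on something with over 40 N, if the wrist force passes 120 N, or if a joint passes its speed limit or range.

### The arm

A 6-joint arm with a two-finger parallel gripper is mounted at the origin on the work surface. World frame = base frame: x ahead of the robot, y to its left, z up, the work surface at z = 0. Lengths are in m, angles in rad, forces in N, time in s.
With the tool pointing down it reaches from about 0.375 to 0.9 m from the base axis. Payload 3.1 kg.
Tool frame: the origin (TCP) lies midway between the tips of the shut fingers; the grasp point (between the pads) lies 19 mm behind it; z points along the fingers, y is the line along which they close (so a half turn about z gives the same grasp; the last joint's range is limited). The gripper opens to 85 mm and grips with 20 to 120 N. Pads are 22 mm wide; open, the fingers measure 114 mm over their backs; the gripper's body (76 mm by 85 mm) begins 54 mm behind the grasp point. The pads swing forward as they close: fully open they stand 13 mm farther back than shut.
Start: joints at [-1.284, 0.527, 1.433, -0, 1.181, -0.178], TCP at [0.281, -0.558, 0.231] pointing down, gripper open.
Joint ranges: [-3.08, 3.08], [-0.75, 2.2], [0.22, 2.44], [-1.43, 4.57], [0, 2.65], [-2.85, 2.85]. Speed limits (rad/s): [2.79, 2.79, 3.14, 3.14, 3.14, 3.14].

### API

Orientations are given as a unit quaternion [x, y, z, w].
In Python, from station import manip gives the robot as it stands.
- The arm moves only by the tool step_arm, never from a script. Its argument "targets" is text: rows parted by semicolons, each of 4 numbers parted by spaces: the shift along the tool's x, y, z in mm, then the turn about the tool's z in degrees. A call has 1 to 12 rows; each row is the pose to reach, as a shift and turn from the pose commanded when the call began, along the tool's axes at that moment; what a row does not reach only later rows make up. A row lasts 1/10 s, in which the tool goes at most 50 mm and 8.59 degrees, less where a joint would pass 70% of its speed; a pose out of reach is approached as far as the arm can. A call with a gripper value outside its range is refused whole. "gripper" is the closure, from 0 (fully open) to 1 (shut), set as the call begins (left out, the last holds). The fingers move at their own pace and stop on an object; "squeeze" is the grip in N (left out, the last holds). Time passes only in rows, so rows that repeat a pose let the fingers close. It gives the time, the measured TCP pose, the force, the opening and the grip force at its end, in the units of the state.
- manip.sense(): the state, without advancing time (a new reading comes with each control period).
- manip.snapshot(name): name is "scene" or "top" or "wrist"; returns the picture (480x640x3 uint8, red, green, blue); there is no depth.
- manip.get_calibration(name): a dict with "fov_y" (degrees; the focal length in pixels is half the picture's height over the tangent of half this angle, whatever the lens; pixels are square), "cx", "cy" (the principal point, pixels), "extrinsics" (4x4, takes a point from camera to world coordinates); the wrist camera has in their place "tool_from_camera" (4x4, takes a point from camera to tool coordinates, whose origin is the TCP and whose axes are the flange's). Camera axes: x right, y down, z forward; pixel columns grow to the right and rows downward; lengths in m; the calibration is good to about 2 mm. The wrist camera is an equidistant fisheye: a pixel r from the principal point sees the ray r / f radians off the axis. A picture is of the moment at which its call begins: read the wrist's pose just before it. get_calibration takes no time and is no camera call.
- manip.sign_off(): hands the job in; it is judged then, once.
Trained networks look in the newest picture that a camera, given by its name, has taken for a name from the list of things; names that differ only in an ending like _2 or _b are one class to them, and where a whole thing is asked for, a point or a joint stands for the part that bears it (a point fixed in the world has none). Each returns a list of dicts, best first, with "p" (0 to 1); they miss things now and then, are a little off and sometimes report something else, mostly with a low value. They report only what shows in the picture. A call takes as long as a camera call. They do not tell look-alikes from the thing itself.
- manip.recognise(camera, query): "position" ([column, row] in pixels, amid what is visible of it).
- manip.masks_of(camera, query): "pixels" (480x640 bool, what is visible of it) and "position" ([column, row] in pixels, amid what is visible of it).
- manip.mark_of(camera, query): "position" ([column, row] in pixels: a listed point, or the origin of a listed thing).
The state is a dict: "t": time; "q": joint angles; "qd": joint speeds; "tau": joint torques, N m; "tcp_pos": TCP position; "tool_rot": TCP orientation; "force": force on the tool from outside, world axes, zero at the start; "ft_torque": the same for the moment, N m; "finger_gap": opening from 0.0 (shut) to 1.0 (fully open); "gripper_force": force on a finger pad.
Only numpy, scipy, OpenCV 4.12 (cv2) and the standard library are available. Lean on these libraries where they do the work, as an engineer would, in place of code of your own. Each camera call takes 0.05 s, during which the arm holds its last target. There are 200 camera calls.

## Working session

There is one attempt and no reset: what is moved stays moved. The work goes in short steps, Python scripts to look and compute and a tool call to move; the robot and the scene stay as the last step left them, time stands still between calls to the robot, and variables do not carry over. Pictures are saved under pics/ and viewed, at most 10 in all, crops included, and the job is handed in when it is done.

Besides the shell and the picture viewer there is one more tool, called after "Call:" as name(argument=value, ...), one argument or row to a line, values as JSON. step_arm: Moves the arm, as the interface text tells. Its arguments: {"type":"object","properties":{"targets":{"type":"string"},"gripper":{"type":"number"},"squeeze":{"type":"number"}},"required":["targets"]}

```bash
mkdir -p pics; cat > h.py <<'E'
import numpy as np, cv2
from station import manip
def snap(n,f):
    im=manip.snapshot(n); cv2.imwrite('pics/'+f,im[:,:,::-1]); return im
def ray(cam,px,st=None):
    c=manip.get_calibration(cam); f=240/np.tan(np.radians(c['fov_y']/2))
    u=(px[0]-c['cx']); v=(px[1]-c['cy'])
    if cam=='wrist':
        from scipy.spatial.transform import Rotation as R
        r=np.hypot(u,v); th=r/f; d=np.array([np.sin(th)*u/max(r,1e-9),np.sin(th)*v/max(r,1e-9),np.cos(th)])
        T=np.eye(4); T[:3,:3]=R.from_quat(st['tool_rot']).as_matrix(); T[:3,3]=st['tcp_pos']
        E=T@np.array(c['tool_from_camera'])
    else:
        d=np.array([u/f,v/f,1]); E=np.array(c['extrinsics'])
    return E[:3,3],E[:3,:3]@d
def atz(cam,px,z,st=None):
    o,d=ray(cam,px,st); return o+d*(z-o[2])/d[2]
E
python3 - <<'E'
from h import *
a=snap('top','top0.png'); 
for q,z in [('bar',.03),('bar_short',.03),('bar_square',.03),('tray',0.),('lampholder',0.),('switch_base',0.),('switch_tip',.06),('seat_low',.046),('clip_low',.0635)]:
    for r in manip.mark_of('top',q)[:5]: print(q,round(r['p'],2),np.round(r['position']),np.round(atz('top',r['position'],z),3))
b=snap('scene','scene0.png')
print(manip.sense())
E
```

```text
bar 0.82 [206. 252.] [0.486 0.359 0.03 ]
bar 0.6 [146. 333.] [0.287 0.5   0.03 ]
bar_square 0.66 [269. 257.] [0.475 0.203 0.03 ]
bar_square 0.37 [370. 214.] [ 0.584 -0.046  0.03 ]
tray 0.78 [237. 250.] [0.494 0.289 0.   ]
lampholder 0.57 [366. 218.] [ 0.578 -0.037  0.   ]
switch_base 0.89 [472. 267.] [ 0.457 -0.305  0.   ]
switch_base 0.57 [475. 218.] [ 0.583 -0.314  0.   ]
switch_tip 0.57 [484. 274.] [ 0.44  -0.315  0.06 ]
switch_tip 0.53 [487. 223.] [ 0.563 -0.323  0.06 ]
seat_low 0.84 [367. 217.] [ 0.576 -0.036  0.046]
seat_low 0.26 [364. 237.] [ 0.527 -0.03   0.046]
clip_low 0.96 [365. 238.] [ 0.522 -0.03   0.064]
{'t': 0.55, 'q': array([-1.28346684e+00,  5.27534511e-01,  1.43274372e+00,  5.23761840e-06,
        1.18136223e+00, -1.78497059e-01]), 'qd': array([-0.00051382, -0.00195542,  0.00076055, -0.00142658,  0.00112447,
        0.001292  ]), 'tau': array([-3.78204459e-04, -4.41978657e+01, -1.78280282e+01, -2.32863977e-04,
        1.38076455e-03,  3.94263310e-06]), 'tcp_pos': array([ 0.28074465, -0.55835634,  0.23127522]), 'tool_rot': array([ 9.72998333e-01,  2.30812139e-01,  1.11898979e-06, -2.40003956e-05]), 'force': array([0.57645934, 1.34188324, 0.34154393]), 'ft_torque': array([ 0.02044331,  0.02368184, -0.02934979]), 'gripper_force': 0.0, 'finger_gap': 0.9992270084295516}
```

View pics/top0.png

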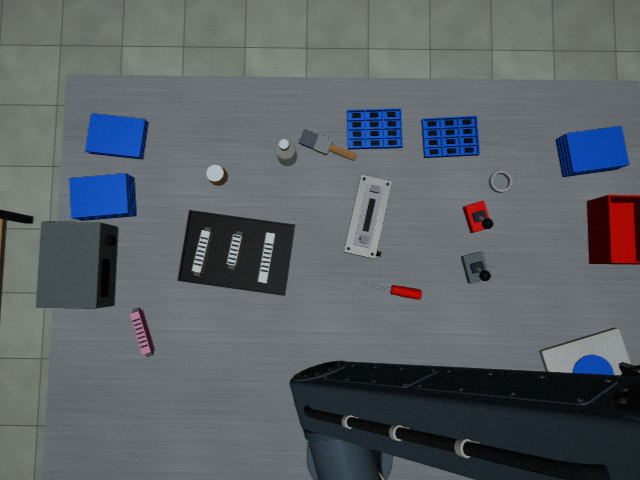

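View pics/scene0.png

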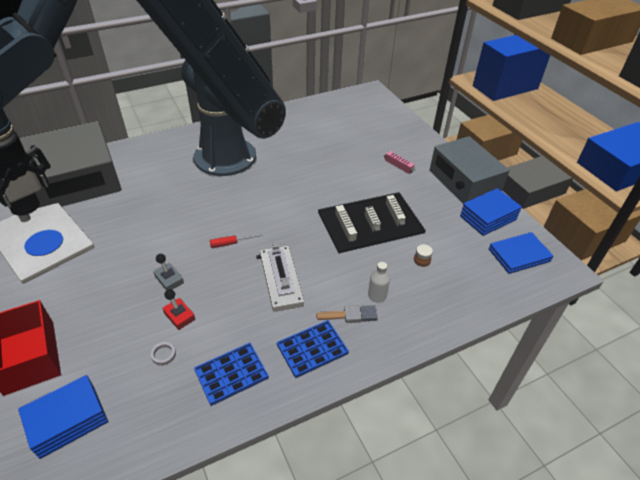

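The top view shows the tray with bars at about (202,252), (234,250) and (267,257). The middle one is clearly short, and the left and right ones need a check. The pink bar at (142,332) is not meant. The lamp holder is at (368,217). The grey switch is at (473,267) and the red look-alike at (478,217). I'll go above the tray and confirm from there.

Call:
step_arm(
  targets="559 -668 -40 36;559 -668 -40 36;559 -668 -40 36;559 -668 -40 36;559 -668 -40 36;559 -668 -40 36;559 -668 -40 36;559 -668 -40 36;559 -668 -40 36;559 -668 -40 36;559 -668 -40 36;559 -668 -40 36",
)

```text
t: 1.75
tcp_pos: [0.4183, 0.027, 0.2594]
tool_rot: [0.997, -0.081, 0.001, 0.0]
force: [1.1, -0.1, -0.2]
finger_gap: 0.998
gripper_force: 0.0
```

```bash
cat >> h.py <<'E'
from scipy.spatial.transform import Rotation as R
def yaw(st):
    x=R.from_quat(st['tool_rot']).as_matrix()[:,0]; return np.degrees(np.arctan2(x[1],x[0]))
def go(st,p,yw):
    M=R.from_quat(st['tool_rot']).as_matrix(); s=M.T@(np.array(p)-st['tcp_pos'])*1000
    print('shift',np.round(s,1),'turn',round((yaw(st)-yw+180)%360-180,1))
E
python3 -c "
from h import *
s=manip.sense();print(s['tcp_pos'],yaw(s),s['q']);go(s,[.48,.29,.27],-9)"
```

```text
[0.41829543 0.02703585 0.25941304] -9.320624116069595 [-2.03412616e-01  2.06358082e-01  1.88431812e+00 -7.98212091e-05
  1.04935068e+00  1.53009910e+00]
shift [  18.3 -269.5  -10.6] turn -0.3
```

Call:
step_arm(
  targets="18 -269 -10 0;18 -269 -10 0;18 -269 -10 0;18 -269 -10 0;18 -269 -10 0;18 -269 -10 0;18 -269 -10 0;18 -269 -10 0",
)

```text
t: 2.55
tcp_pos: [0.4787, 0.2874, 0.2685]
tool_rot: [0.997, -0.081, -0.0, 0.001]
force: [-0.2, -0.6, -0.7]
finger_gap: 1.001
gripper_force: 0.0
```

```bash
python3 - <<'E'
from h import *
st=manip.sense();print(st['tcp_pos'],yaw(st),st['q'])
im=snap('wrist','w1.png')
for q in ['bar','bar_short','bar_square']:
    for r in manip.masks_of('wrist',q)[:4]:
        p=np.argwhere(r['pixels'])[:,::-1]
        rc=cv2.minAreaRect(p.astype(np.float32)); bx=cv2.boxPoints(rc)
        w=np.array([atz('wrist',b,.03,st)[:2] for b in bx])
        print(q,round(r['p'],2),np.round(r['position']),np.round(w,3).tolist(),'c',np.round(w.mean(0),4),len(p))
    for r in manip.mark_of('wrist',q)[:3]: print('  mark',round(r['p'],2),np.round(r['position']),atz('wrist',r['position'],.004,st))
E
```

```text
[0.47870332 0.28741618 0.26853525] -9.246794040413677 [ 3.40923441e-01  3.95323651e-01  1.55660418e+00 -6.66836284e-04
  1.19081870e+00  2.07335406e+00]
bar 0.8 [240. 197.] [[0.553, 0.37], [0.547, 0.343], [0.428, 0.367], [0.432, 0.396]] c [0.49  0.369] 2732
  mark 0.9 [242. 196.] [0.49024388 0.37025171 0.004     ]
bar_short 0.67 [316. 183.] [[0.451, 0.309], [0.543, 0.291], [0.539, 0.268], [0.446, 0.285]] c [0.4948 0.2881] 1890
bar_short 0.66 [563.  81.] [[0.487, 0.037], [0.679, -0.004], [0.69, -0.126], [0.475, -0.076]] c [ 0.583  -0.0419] 9086
  mark 0.61 [314. 184.] [0.48939592 0.28818807 0.004     ]
bar_square 0.78 [391. 190.] [[0.415, 0.233], [0.538, 0.215], [0.535, 0.188], [0.41, 0.205]] c [0.4743 0.2102] 2886
  mark 0.94 [386. 189.] [0.47203641 0.20996495 0.004     ]
```

View pics/w1.png

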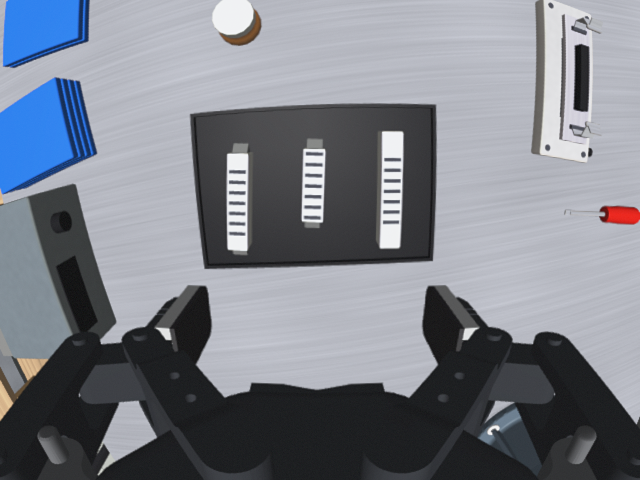

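In the wrist view the left bar (240,197) is long with grey wedge ends. The middle one (314,184) is the short wedge bar and the right one (390,190) is long with square ends. The left one fits the description, so I'll go closer to confirm it.

Call:
step_arm(
  targets="-5 -82 130 1;-5 -82 130 1;-5 -82 130 1;-5 -82 130 1;-5 -82 130 1",
  gripper=0.4,
  squeeze=60,
)

```text
t: 3.4
tcp_pos: [0.4868, 0.3689, 0.1374]
tool_rot: [0.996, -0.089, -0.001, 0.001]
force: [-0.2, -0.4, 0.8]
finger_gap: 0.6
gripper_force: 0.0
```

```bash
python3 - <<'E'
from h import *
st=manip.sense();print(st['tcp_pos'],yaw(st),st['q'],st['finger_gap'])
im=snap('wrist','w2.png')
for q in ['bar','bar_short']:
    for r in manip.masks_of('wrist',q)[:2]:
        p=np.argwhere(r['pixels'])[:,::-1]
        w=np.array([atz('wrist',b,.034,st)[:2] for b in p[::5]])
        rc=cv2.minAreaRect((w*1000).astype(np.float32))
        print(q,round(r['p'],2),np.round(r['position']),rc,p.min(0),p.max(0))
c=im[60:420,120:520]; cv2.imwrite('pics/w2c.png',cv2.resize(c,None,fx=1.6,fy=1.6,interpolation=cv2.INTER_CUBIC)[:,:,::-1])
# bright top face only
hsv=cv2.cvtColor(im,cv2.COLOR_RGB2HSV)
E
```

```text
[0.48684188 0.36891697 0.13736567] -10.269622309300951 [ 4.65890642e-01  6.25952110e-01  1.54993436e+00 -4.08793919e-04
  9.69283119e-01  2.21615441e+00] 0.5997663158514741
bar 0.65 [315. 219.] ((492.2384338378906, 369.14056396484375), (22.863906860351562, 116.28594207763672), 78.27477264404297) [297 138] [332 301]
bar 0.6 [181. 410.] ((345.2381591796875, 519.4946899414062), (18.932199478149414, 46.78498458862305), 61.155738830566406) [170 391] [191 423]
```

View pics/w2c.png

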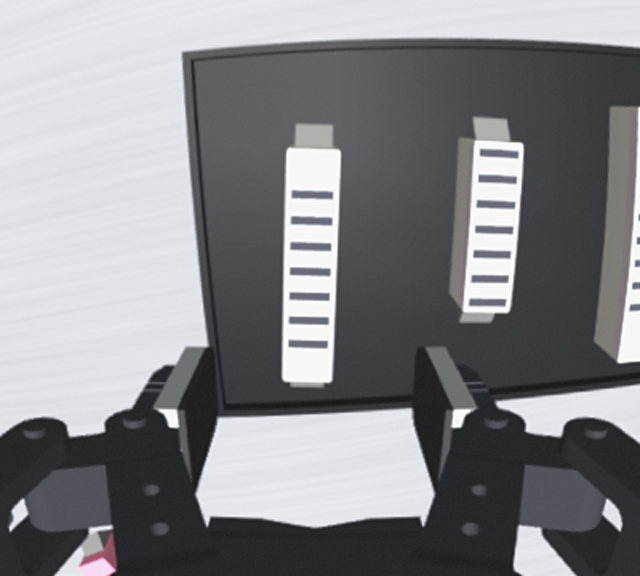

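The crop confirms it: the target at crop (312,265) is long with wedges at both ends, while its neighbour is short. Next I compute its top-face centre and yaw.

```bash
python3 - <<'E'
from h import *
st=manip.sense()
w=[atz('wrist',(x/1.6+120,y/1.6+60),.034,st)[:2] for x,y in [(287,148),(340,150),(333,383),(282,381)]]
w=np.array(w);print(np.round(w,4),w.mean(0))
d=(w[0]+w[1]-w[2]-w[3])/2;yw=np.degrees(np.arctan2(d[1],d[0]));print(np.linalg.norm(d),np.linalg.norm(w[0]-w[1]),yw)
go(st,[*w.mean(0),.011],yw)
E
```

```text
[[0.5443 0.371 ]
 [0.5395 0.3493]
 [0.4359 0.3702]
 [0.441  0.3933]] [0.49017432 0.37094779]
0.10568198400059058 0.022164424741073264 -11.786211887205079
shift [  0.4  -1.8 130.2] turn 1.4
```

```bash
python3 - <<'E'
from h import *
st=manip.sense(); print(st['tcp_pos'],yaw(st),st['t'],st['qd'])
im=snap('wrist','w3.png')
m=(im[:,:,:].min(2)>200).astype(np.uint8); m[:, :285]=0; m[:,345:]=0; m[:140]=0; m[310:]=0
m=cv2.morphologyEx(m,cv2.MORPH_CLOSE,np.ones((15,3)))
n,l,s,c=cv2.connectedComponentsWithStats(m); i=1+np.argmax(s[1:,4]); print(s[i])
p=np.argwhere(l==i)[:,::-1]
w=np.array([atz('wrist',b,.034,st)[:2] for b in p])
rc=cv2.minAreaRect((w*1000).astype(np.float32));print(rc)
go(st,[rc[0][0]/1000,rc[0][1]/1000,.011],-11.5)
E
```

```text
[0.48897411 0.36903972 0.14119903] -10.361441658981558 3.55 [-0.00513457 -0.01603898  0.00170709  0.00012635 -0.00290437  0.00213176]
[ 299  157   35  144 4536]Traceback (most recent call last):
  File "<stdin>", line 8, in <module>
  File "h.py", line 17, in atz
    o,d=ray(cam,px,st); return o+d*(z-o[2])/d[2]
        ~~~^^^^^^^^^^^
  File "h.py", line 6, in ray
    c=manip.get_calibration(cam); f=240/np.tan(np.radians(c['fov_y']/2))
ValueError: time passes only in moves, steps and waits
```

```bash
sed -i 's/c=manip.get_calibration(cam); f/c=cal(cam); f/' h.py; cat >> h.py <<'E'
import functools
cal=functools.cache(manip.get_calibration)
E
python3 - <<'E'
from h import *
st=manip.sense(); print(st['tcp_pos'],yaw(st),st['t'])
im=cv2.imread('pics/w3.png')
m=(im[:,:,:].min(2)>200).astype(np.uint8); m[:, :285]=0; m[:,345:]=0; m[:140]=0; m[310:]=0
m=cv2.morphologyEx(m,cv2.MORPH_CLOSE,np.ones((15,3)))
n,l,s,c=cv2.connectedComponentsWithStats(m); i=1+np.argmax(s[1:,4])
p=np.argwhere(l==i)[:,::-1]
w=np.array([atz('wrist',b,.034,st)[:2] for b in p])
rc=cv2.minAreaRect((w*1000).astype(np.float32));print(rc)
go(st,[rc[0][0]/1000,rc[0][1]/1000,.011],-11.5)
E
```

```text
[0.48901856 0.36903455 0.14145041] -10.370393943760261 3.6
((488.3061828613281, 370.5888977050781), (22.206300735473633, 104.06544494628906), 78.29671478271484)
shift [ -1.5  -1.1 130.4] turn 1.1
```

Call:
step_arm(
  targets="-1.5 -1 90 1.3;-1.5 -1 115 1.3;-1.5 -1 125 1.3;-1.5 -1 130 1.3;-1.5 -1 130 1.3;-1.5 -1 130 1.3",
)

```text
t: 4.2
tcp_pos: [0.4882, 0.3712, 0.0113]
tool_rot: [0.995, -0.101, 0.002, -0.001]
force: [0.6, -0.3, 0.4]
finger_gap: 0.6
gripper_force: 0.0
```

Call:
step_arm(
  targets="0 0 0 0;0 0 0 0;0 0 0 0;0 0 0 0;0 0 0 0;0 0 0 0",
  gripper=1,
  squeeze=60,
)

```text
t: 4.8
tcp_pos: [0.4875, 0.3712, 0.0108]
tool_rot: [0.995, -0.101, 0.001, -0.001]
force: [-0.5, -0.6, 7.4]
finger_gap: 0.243
gripper_force: 60.4
```

Call:
step_arm(
  targets="0 0 -40 0;0 0 -90 0;0 0 -140 0;0 0 -190 0;0 0 -190 0",
)

```text
t: 5.3
tcp_pos: [0.4906, 0.3731, 0.2073]
tool_rot: [0.995, -0.101, 0.007, -0.005]
force: [1.1, 0.6, -0.5]
finger_gap: 0.246
gripper_force: 59.3
```

```bash
python3 -c "
from h import *
s=manip.sense();print(s['tcp_pos'],s['force'],s['finger_gap'],yaw(s));go(s,[.43,-.02,.2],-17)"
```

```text
[0.49063957 0.37312377 0.20729665] [ 1.13411642  0.60053685 -0.54143179] 0.24571941027491273 -11.589414066589175
shift [ 19.5 397.3   3.3] turn 5.4
```

Call:
step_arm(
  targets="20 397 3 5;20 397 3 5;20 397 3 5;20 397 3 5;20 397 3 5;20 397 3 5;20 397 3 5;20 397 3 5;20 397 3 5;20 397 3 5;20 397 3 5;20 397 3 5",
)

```text
t: 6.5
tcp_pos: [0.4257, -0.0208, 0.1957]
tool_rot: [0.99, -0.143, -0.0, -0.0]
force: [-0.1, -1.4, -1.5]
finger_gap: 0.247
gripper_force: 59.5
```

```bash
python3 - <<'E'
from h import *
st=manip.sense();print(st['tcp_pos'],yaw(st),st['qd'],st['force'])
im=snap('wrist','w4.png')
for cam in ['top','wrist']:
  if cam=='top': snap('top','top1.png')
  for q,z in [('lampholder',0.),('seat_low',.046),('clip_low',.0635),('bar_nose',.1),('switch_base',0),('switch_tip',.06)]:
    for r in manip.mark_of(cam,q)[:3]: print(cam,q,round(r['p'],2),np.round(r['position']),np.round(atz(cam,r['position'],z,st),4))
E
```

```text
[ 0.42573486 -0.02077199  0.19568643] -16.460440769971413 [ 0.00753383 -0.00125411 -0.00263039 -0.00214041 -0.00055333 -0.00123405] [-0.07318573 -1.36825421 -1.469918  ]
top lampholder 0.75 [367. 221.] [ 0.5711 -0.0407  0.    ]
top lampholder 0.68 [328. 151.] [0.7507 0.0597 0.    ]
top seat_low 0.95 [370. 214.] [ 0.5826 -0.0439  0.046 ]
top clip_low 0.81 [364. 236.] [ 0.5269 -0.0279  0.0635]
top bar_nose 0.86 [134. 306.] [0.3554 0.502  0.1   ]
top switch_base 0.77 [477. 216.] [ 0.5864 -0.3193  0.    ]
top switch_base 0.61 [473. 266.] [ 0.4595 -0.309   0.    ]
top switch_tip 0.46 [483. 276.] [ 0.4354 -0.3123  0.06  ]
top switch_tip 0.44 [486. 224.] [ 0.5604 -0.32    0.06  ]
wrist lampholder 0.7 [287.  38.] [ 0.583  -0.0387  0.    ]
wrist seat_low 0.93 [284.  26.] [ 0.5805 -0.0393  0.046 ]
wrist clip_low 0.9 [290.  91.] [ 0.5254 -0.0297  0.0635]
wrist bar_nose 0.88 [319. 142.] [ 0.4838 -0.0392  0.1   ]
wrist switch_base 0.85 [568. 105.] [ 0.4598 -0.3078  0.    ]
wrist switch_tip 0.61 [622. 127.] [ 0.4343 -0.3272  0.06  ]
```

View pics/w4.png

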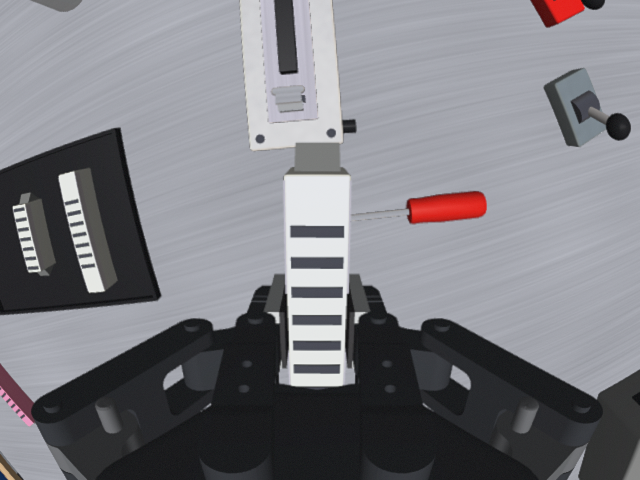

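The wrist view shows the held bar centred in the pads, with the holder straight ahead and cut off at the top of the picture. Its near clip is at (290,97) and the seat runs from (283,0) to (288,72). I'll rise to see the whole holder.

Call:
step_arm(
  targets="0 0 -50 0;0 0 -90 0;0 0 -90 0;0 0 -90 0;0 0 -90 0",
)

```text
t: 7.7
tcp_pos: [0.4247, -0.022, 0.2846]
tool_rot: [0.989, -0.145, -0.001, -0.0]
force: [-0.9, -0.5, -1.8]
finger_gap: 0.242
gripper_force: 59.7
```

```bash
python3 - <<'E'
from h import *
st=manip.sense();print(repr(st['tcp_pos']),repr(st['tool_rot']),yaw(st),st['q'])
im=snap('wrist','w5.png')
for q,z in [('lampholder',0.),('seat_low',.046),('clip_low',.0635),('bar_nose',.2)]:
    for r in manip.mark_of('wrist',q)[:2]: print(q,round(r['p'],2),np.round(r['position'],1),np.round(atz('wrist',r['position'],z,st),4))
for r in manip.masks_of('wrist','lampholder')[:1]:
    p=np.argwhere(r['pixels'])[:,::-1]; print(p.min(0),p.max(0))
    for z in (.024,):
        w=np.array([atz('wrist',b,z,st)[:2] for b in p[::3]]); print(cv2.minAreaRect((w*1000).astype(np.float32)))
c=im[0:200,200:440]; cv2.imwrite('pics/w5c.png',cv2.resize(c,None,fx=3,fy=3,interpolation=cv2.INTER_CUBIC)[:,:,::-1])
E
```

```text
array([ 0.42473034, -0.02196893,  0.28464657]) array([ 9.89496054e-01, -1.44552053e-01, -1.47926388e-03, -2.74231222e-04]) -16.62268989360617 [-3.15756904e-01  1.82264909e-01  1.83194512e+00  4.19311224e-05
  1.13039132e+00  1.54514233e+00]
lampholder 0.73 [289.6  58. ] [ 0.5813 -0.0365  0.    ]
lampholder 0.38 [319.5 287.2] [0.3072 0.0091 0.    ]
seat_low 0.56 [289.8  45.2] [ 0.5845 -0.041   0.046 ]
seat_low 0.49 [ 87.5 216.6] [0.4859 0.2482 0.046 ]
clip_low 0.82 [294.3  99.3] [ 0.5265 -0.0297  0.0635]
clip_low 0.3 [ 82.1 212.8] [0.4926 0.2407 0.0635]
bar_nose 0.85 [318.5 141.1] [ 0.4834 -0.0405  0.2   ]
bar_nose 0.77 [ 24.1 338.6] [0.4078 0.2686 0.2   ]
[252   0] [345 145]
((563.9238891601562, -42.53015899658203), (90.8656234741211, 168.4905548095703), 77.75469207763672)
```

View pics/w5c.png

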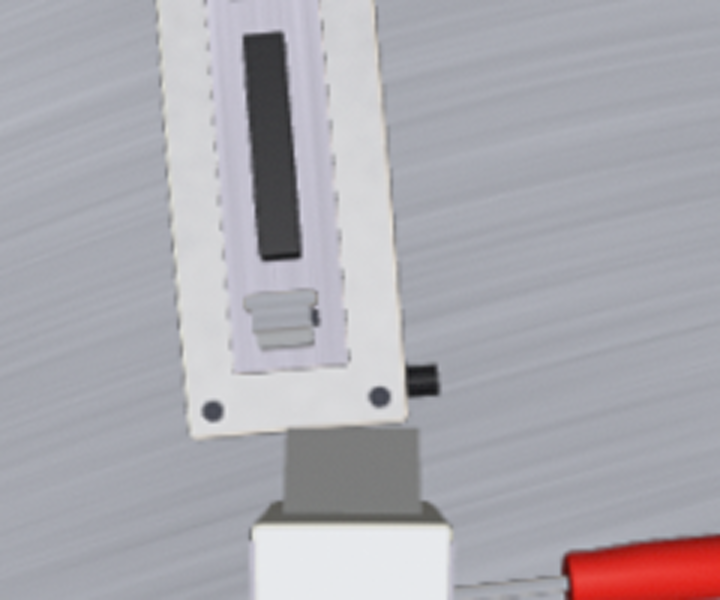

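The crop shows the seat from (264,34) to (281,259), the near clip at about (282,318), and the foot's near edge from (192,437) to (408,422). I compute the holder's axis and centre from these.

```bash
python3 - <<'E'
from h import *
st=dict(tcp_pos=np.array([ 0.42473034, -0.02196893,  0.28464657]),tool_rot=np.array([ 9.89496054e-01, -1.44552053e-01, -1.47926388e-03, -2.74231222e-04]))
W=lambda pts,z:np.array([atz('wrist',(x/3+200,y/3),z,st)[:2] for x,y in pts])
for z in (.046,.0515,.057):
    w=W([(244,36),(283,33),(300,258),(262,259)],z); d=(w[0]+w[1]-w[2]-w[3])/2
    print(z,w.mean(0),np.linalg.norm(d),np.degrees(np.arctan2(d[1],d[0])))
f=W([(192,437),(408,422),(158,0),(376,0)],.024)
dl=f[2]-f[0];dr=f[3]-f[1];a=[np.degrees(np.arctan2(v[1],v[0])) for v in(dl,dr)];print(a,np.linalg.norm(f[0]-f[1]))
u=dl/np.linalg.norm(dl)+dr/np.linalg.norm(dr);u/=np.linalg.norm(u);print('foot c',(f[0]+f[1])/2+.1*u)
# bar in hand: front top edge of body corners, at tcp-relative z
s=manip.sense();print(s['tcp_pos'],s['tool_rot'])
for t in (.022,.026):
    b=W([(253,527),(450,527)],st['tcp_pos'][2]+t); M=R.from_quat(st['tool_rot']).as_matrix()
    print('bar',[(M.T@(np.array([*x,st['tcp_pos'][2]+t])-st['tcp_pos'])*1000).round(1) for x in b])
E
```

```text
0.046 [ 0.5813998  -0.04099183] 0.08147010146938612 -12.099407074560132
0.0515 [ 0.5800566 -0.0409889] 0.08029390566887273 -12.099407074560125
0.057 [ 0.5787134  -0.04098596] 0.07911770986835949 -12.099407074560109
[np.float64(-12.027105805368006), np.float64(-12.43005681018525)] 0.07791758717175623
foot c [ 0.581167  -0.0417021]
[ 0.42553232 -0.02221903  0.28503551] [ 9.89504939e-01 -1.44495640e-01 -9.80251574e-04 -1.57135085e-04]
bar [array([ 52.5, -10.6, -22.2]), array([ 52.5,  10.7, -22.2])]
bar [array([ 52.9, -10.3, -26.2]), array([ 53. ,  10.4, -26.2])]
```

```bash
python3 -c "
from h import *
s=manip.sense();print(s['force'],s['t'],yaw(s));go(s,[.580,-.0415,.110],-12.2)"
```

```text
[-0.30673003  0.58707759 -2.48242015] 8.0 -16.616154513428583
shift [153.9 -25.7 174.7] turn -4.4
```

Call:
step_arm(
  targets="50 -8 0 -2;100 -17 0 -4.4;140 -23 30 -4.4;154 -25.7 80 -4.4;154 -25.7 130 -4.4;154 -25.7 165 -4.4;154 -25.7 174 -4.4;154 -25.7 174 -4.4;154 -25.7 174 -4.4;154 -25.7 174 -4.4",
)

```text
t: 9.0
tcp_pos: [0.5827, -0.0422, 0.1144]
tool_rot: [0.994, -0.106, 0.003, 0.0]
force: [1.2, 0.4, -1.3]
finger_gap: 0.244
gripper_force: 59.5
```

```bash
python3 - <<'E'
from h import *
s=manip.sense();print(s['tcp_pos'],yaw(s),s['force'],s['ft_torque'],s['tool_rot']);go(s,[.5803,-.0415,.1],-12.2)
im=snap('wrist','w6.png')
c=im[0:300,200:440]; cv2.imwrite('pics/w6c.png',cv2.resize(c,None,fx=2,fy=2,interpolation=cv2.INTER_CUBIC)[:,:,::-1])
E
```

```text
[ 0.58272913 -0.0421765   0.11435117] -12.208414863937822 [ 1.18882391  0.44654014 -1.32414235] [-0.00609747 -0.0075381  -0.03688096] [ 9.94326723e-01 -1.06337077e-01  2.57371616e-03  4.11184709e-04]
shift [-2.6 -0.2 14.3] turn -0.0
```

View pics/w6c.png

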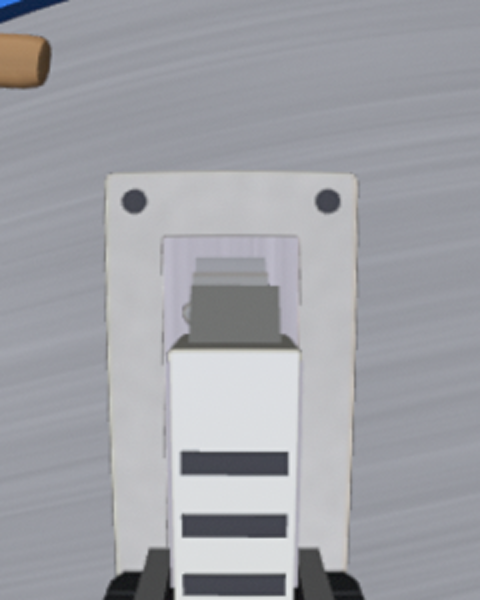

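The bar is aligned in yaw and across y, with foot edges, carriage and bar symmetric about column 232. A check of x from the foot's far edge (crop row 172) follows.

```bash
python3 - <<'E'
from h import *
s=dict(tcp_pos=np.array([ 0.58272913,-0.0421765,0.11435117]),tool_rot=np.array([ 9.94326723e-01,-1.06337077e-01,2.57371616e-03,4.11184709e-04]))
f=np.array([atz('wrist',(x/2+200,y/2),.024,s)[:2] for x,y in[(106,173),(357,173)]])
u=np.array([np.cos(np.radians(-12.2)),np.sin(np.radians(-12.2))])
c=f.mean(0)-.1*u;print(c,np.linalg.norm(f[0]-f[1]),np.degrees(np.arctan2(*(f[0]-f[1])[::-1]))-90)
n=manip.sense();print(n['tcp_pos'],n['force'][2]);go(n,[*c,.09],-12.2)
E
```

```text
[ 0.58038464 -0.04096445] 0.078166354551433 -12.138929244805723
[ 0.58255249 -0.04214329  0.11432787] -2.1864741458647097
shift [-2.5 -0.7 24.3] turn -0.0
```

Call:
step_arm(
  targets="-2 -0.5 10 0;-3 -0.7 18 0;-3 -0.7 22 0;-3 -0.7 22 0;-3 -0.7 22 0",
)

```text
t: 9.55
tcp_pos: [0.578, -0.0404, 0.0895]
tool_rot: [0.994, -0.106, -0.0, -0.0]
force: [1.1, -0.1, -0.6]
finger_gap: 0.246
gripper_force: 59.6
```

```bash
python3 - <<'E'
from h import *
n=manip.sense();print(n['tcp_pos'],n['force'],n['ft_torque'],n['tool_rot'],n['qd'].round(3));go(n,[.5800,-.0411,.09],-12.2)
E
```

```text
[ 0.5780302  -0.04037498  0.08952838] [ 1.14965131 -0.07559092 -0.57820246] [ 0.04589145  0.00078491 -0.00735979] [ 9.94324089e-01 -1.06393347e-01 -2.42839702e-04 -4.34195824e-05] [-0.    -0.006 -0.004  0.001 -0.001 -0.001]
shift [ 2.1  0.3 -0.5] turn -0.0
```

Call:
step_arm(
  targets="2 0.3 2 0;2 0.3 4 0;2 0.3 6 0;2 0.3 8 0;2 0.3 10 0;2 0.3 10 0",
)

```text
t: 10.15
tcp_pos: [0.5797, -0.041, 0.0795]
tool_rot: [0.994, -0.106, -0.0, -0.0]
force: [-0.5, -0.1, -1.6]
finger_gap: 0.242
gripper_force: 59.6
```

Call:
step_arm(
  targets="0 0 1 0;0 0 2 0;0 0 3 0;0 0 3 0",
)

```text
t: 10.55
tcp_pos: [0.5801, -0.0411, 0.0768]
tool_rot: [0.994, -0.106, 0.0, 0.0]
force: [-0.2, -0.5, -0.7]
finger_gap: 0.24
gripper_force: 59.6
```

Call:
step_arm(
  targets="0 0 1 0;0 0 2 0;0 0 3 0;0 0 3 0",
)

```text
t: 10.95
tcp_pos: [0.5804, -0.0412, 0.0742]
tool_rot: [0.994, -0.106, 0.0, 0.0]
force: [-0.1, 0.4, 2.8]
finger_gap: 0.243
gripper_force: 60.1
```

Call:
step_arm(
  targets="0 0 1 0;0 0 2 0;0 0 2 0",
)

```text
t: 11.25
tcp_pos: [0.5805, -0.0412, 0.0723]
tool_rot: [0.994, -0.106, 0.001, 0.0]
force: [-0.4, 0.6, 4.5]
finger_gap: 0.246
gripper_force: 60.4
```

Call:
step_arm(
  targets="0 0 1 0;0 0 2 0;0 0 2 0",
)

```text
t: 11.55
tcp_pos: [0.5807, -0.0413, 0.0705]
tool_rot: [0.994, -0.106, 0.001, 0.0]
force: [-0.2, -1.0, 6.0]
finger_gap: 0.248
gripper_force: 60.6
```

Call:
step_arm(
  targets="0 0 1 0;0 0 2 0;0 0 2 0",
)

```text
t: 11.85
tcp_pos: [0.581, -0.0414, 0.0688]
tool_rot: [0.994, -0.106, 0.001, 0.0]
force: [0.2, -0.3, 7.1]
finger_gap: 0.244
gripper_force: 60.8
```

Call:
step_arm(
  targets="0 0 1 0;0 0 2 0;0 0 2 0",
)

```text
t: 12.15
tcp_pos: [0.5812, -0.0414, 0.067]
tool_rot: [0.994, -0.106, 0.002, 0.0]
force: [-0.4, 0.4, 8.7]
finger_gap: 0.245
gripper_force: 61.0
```

Call:
step_arm(
  targets="0 0 1 0;0 0 2 0;0 0 2 0",
)

```text
t: 12.45
tcp_pos: [0.5801, -0.0412, 0.0636]
tool_rot: [0.994, -0.106, 0.0, 0.0]
force: [1.0, -0.9, -0.6]
finger_gap: 0.246
gripper_force: 59.8
```

Call:
step_arm(
  targets="0 0 1 0;0 0 1 0",
)

```text
t: 12.65
tcp_pos: [0.5795, -0.041, 0.0617]
tool_rot: [0.994, -0.106, -0.001, -0.0]
force: [0.9, -1.0, -5.6]
finger_gap: 0.248
gripper_force: 59.3
```

It has snapped in and is being pulled home, so I let go and rise.

Call:
step_arm(
  targets="0 0 0 0;0 0 0 0;0 0 0 0;0 0 0 0;0 0 0 0",
  gripper=0.4,
)

```text
t: 13.15
tcp_pos: [0.5801, -0.0411, 0.063]
tool_rot: [0.994, -0.106, 0.0, 0.0]
force: [0.3, -0.8, -0.5]
finger_gap: 0.602
gripper_force: 0.0
```

Call:
step_arm(
  targets="0 0 -40 0;0 0 -90 0;0 0 -120 0;-50 0 -120 0;-90 0 -120 0;-90 0 -120 0;-90 0 -120 0;-90 0 -120 0",
)

```text
t: 13.95
tcp_pos: [0.4938, -0.0226, 0.1833]
tool_rot: [0.994, -0.106, 0.001, 0.0]
force: [0.4, -0.2, 0.5]
finger_gap: 0.601
gripper_force: 0.0
```

```bash
python3 - <<'E'
from h import *
st=manip.sense();print(st['tcp_pos'],st['tool_rot'],yaw(st),st['force'],st['q'])
im=snap('wrist','w7.png')
for q,z in [('switch_base',.0),('switch_tip',.06),('bar',.06),('seat_low',.046)]:
    for r in manip.mark_of('wrist',q)[:3]: print(q,round(r['p'],2),np.round(r['position'],1),np.round(atz('wrist',r['position'],z,st),4))
a=im[0:300,180:440]; sc=manip.snapshot('scene'); b=sc[200:350,130:330]
cv2.imwrite('pics/w7c.png',np.hstack([cv2.resize(a,(390,450)),cv2.resize(b,(400,300))[:300] if 0 else cv2.copyMakeBorder(cv2.resize(b,(400,300),interpolation=cv2.INTER_CUBIC),0,150,0,0,cv2.BORDER_CONSTANT)])[:,:,::-1])
E
```

```text
[ 0.49380565 -0.02263257  0.18334513] [ 9.94317499e-01 -1.06444963e-01  1.45774292e-03  2.34599321e-04] -12.220847075925365 [ 0.36992866 -0.24976853  0.52418037] [-2.72292208e-01  4.23017138e-01  1.80790710e+00  2.27814794e-05
  9.07715466e-01  1.51178437e+00]
switch_base 0.87 [577.1  72.6] [ 0.5833 -0.3173  0.    ]
switch_base 0.64 [587.5 193. ] [ 0.4542 -0.3136  0.    ]
switch_base 0.2 [414.1 282.8] [ 0.4032 -0.1001  0.    ]
switch_tip 0.69 [626.9  86.4] [ 0.5645 -0.3306  0.06  ]
switch_tip 0.66 [631.6 223.4] [ 0.4323 -0.3259  0.06  ]
bar 0.85 [316.4 101.4] [ 0.5817 -0.0414  0.06  ]
bar 0.7 [ 19.  412.3] [0.3301 0.4149 0.06  ]
bar 0.68 [316.2  15.5] [ 0.6449 -0.0548  0.06  ]
```

View pics/w7c.png

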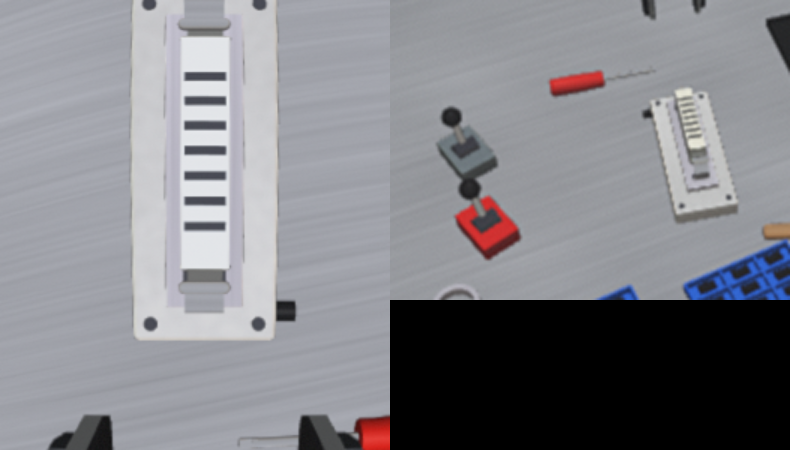

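The bar is seated: both clips are closed symmetrically over the wedges in the wrist crop, and the scene view shows it level. Next is the grey switch, whose neighbour is the red look-alike.

```bash
python3 -c "
from h import *
s=manip.sense();print(s['tcp_pos']);go(s,[.39,-.29,.22],-12.2)"
```

```text
[ 0.49265978 -0.02228208  0.18262091]
shift [-43.7 283.4 -37.4] turn -0.0
```

Call:
step_arm(
  targets="-44 283 -37 0;-44 283 -37 0;-44 283 -37 0;-44 283 -37 0;-44 283 -37 0;-44 283 -37 0;-44 283 -37 0;-44 283 -37 0;-44 283 -37 0;-44 283 -37 0",
  gripper=1,
  squeeze=40,
)

```text
t: 15.25
tcp_pos: [0.3894, -0.2877, 0.2195]
tool_rot: [0.994, -0.105, -0.0, -0.001]
force: [0.3, -0.1, -0.1]
finger_gap: 0.001
gripper_force: 0.0
```

```bash
python3 - <<'E'
from h import *
st=manip.sense();print(repr(st['tcp_pos']),repr(st['tool_rot']),yaw(st),st['q'])
im=snap('wrist','w8.png')
for q,z in [('switch_base',.0),('switch_tip',.066)]:
    for r in manip.mark_of('wrist',q)[:3]: print(q,round(r['p'],2),np.round(r['position'],1),np.round(atz('wrist',r['position'],z,st),4))
cv2.imwrite('pics/w8c.png',cv2.resize(im[0:300,160:480],None,fx=2,fy=2,interpolation=cv2.INTER_CUBIC)[:,:,::-1])
E
```

```text
array([ 0.38936549, -0.28771841,  0.21949059]) array([ 9.94432345e-01, -1.05374475e-01, -4.39393432e-04, -5.81484298e-04]) -12.097457057269072 [-8.67865995e-01  3.56612605e-01  1.79009783e+00  2.79035946e-04
  9.96320951e-01  9.13919523e-01]
switch_base 0.97 [305.5   4.3] [ 0.5851 -0.318   0.    ]
switch_base 0.79 [327.2 130. ] [ 0.4557 -0.312   0.    ]
switch_tip 0.65 [337.4 154.9] [ 0.4343 -0.3139  0.066 ]
switch_tip 0.57 [316.9   0.8] [ 0.5624 -0.3245  0.066 ]
```

View pics/w8c.png

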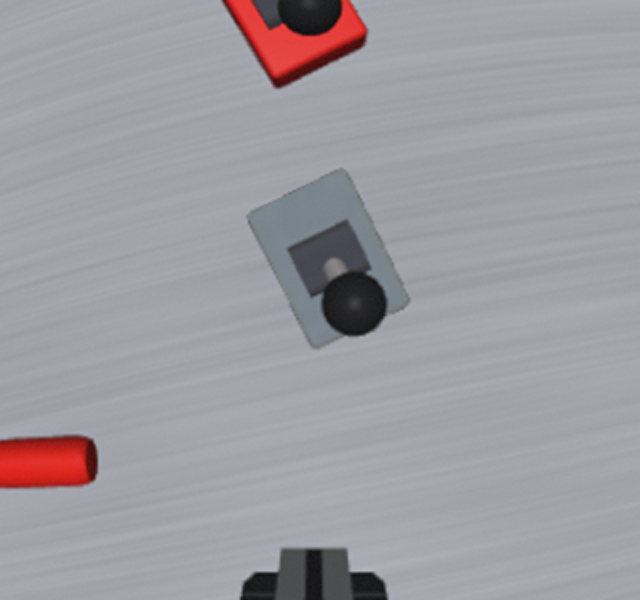

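The grey box has its top corners at crop (248,216), (345,169), (409,299) and (316,348), and the knob at (354,303) leans towards the near end.

```bash
python3 - <<'E'
from h import *
st=dict(tcp_pos=np.array([ 0.38936549,-0.28771841,0.21949059]),tool_rot=np.array([ 9.94432345e-01,-1.05374475e-01,-4.39393432e-04,-5.81484298e-04]))
W=lambda pts,z:np.array([atz('wrist',(x/2+160,y/2),z,st)[:2] for x,y in pts])
w=W([(248,216),(345,169),(409,299),(316,348)],.025);c=w.mean(0)
d=(w[0]+w[1]-w[2]-w[3])/2;L=np.linalg.norm(d);u=d/L;a=np.degrees(np.arctan2(d[1],d[0]));v=np.array([-u[1],u[0]])
k=W([(354,303)],.066)[0]
print(c,L,a,'knob',k,'rel',(k-c)@u,(k-c)@v)
n=manip.sense();print(n['tcp_pos'])
p0=c-u*.065; p1=c+u*.005
print(p0,p1);go(n,[*p0,.15],a)
E
```

```text
[ 0.45710285 -0.3094618 ] 0.06661753493230388 14.570414325907585 knob [ 0.43704548 -0.31418068] rel -0.02059944518344355 0.0004787030075123525
[ 0.38953339 -0.28818752  0.21969917]
[ 0.3941933  -0.32581382] [ 0.46194205 -0.30820395]
shift [12.5 35.8 69.7] turn -26.7
```

Call:
step_arm(
  targets="6 18 30 -8.5;12.5 36 70 -17;12.5 36 110 -25;12.5 36 140 -26.7;12.5 36 160 -26.7;12.5 36 167 -26.7;12.5 36 167 -26.7;12.5 36 167 -26.7",
)

```text
t: 16.2
tcp_pos: [0.3944, -0.3275, 0.0536]
tool_rot: [0.992, 0.126, 0.0, 0.001]
force: [0.0, -0.0, 0.1]
finger_gap: 0.005
gripper_force: 0.0
```

Call:
step_arm(
  targets="8 0 0 0;16 0 0 0;22 0 0 0;28 0 0 0;34 0 0 0;40 0 0 0;46 0 0 0;52 0 0 0;56 0 0 0;60 0 0 0;60 0 0 0",
)

```text
t: 17.3
tcp_pos: [0.4526, -0.3121, 0.0527]
tool_rot: [0.992, 0.126, 0.0, 0.0]
force: [0.3, -0.2, -1.0]
finger_gap: -0.004
gripper_force: 0.0
```

Call:
step_arm(
  targets="1 0 0 0;2 0 0 0;3 0 0 0;3 0 0 0",
)

```text
t: 17.7
tcp_pos: [0.4546, -0.3114, 0.0527]
tool_rot: [0.992, 0.126, -0.0, -0.0]
force: [-1.8, -0.9, -0.3]
finger_gap: -0.001
gripper_force: 0.6
```

Call:
step_arm(
  targets="2 0 0 0;4 0 0 0;4 0 0 0",
)

```text
t: 18.0
tcp_pos: [0.4577, -0.3105, 0.0527]
tool_rot: [0.992, 0.127, -0.001, -0.0]
force: [-4.3, -2.4, -0.2]
finger_gap: 0.002
gripper_force: 2.5
```

Call:
step_arm(
  targets="1 0 0 0;2 0 0 0;2 0 0 0",
)

```text
t: 18.3
tcp_pos: [0.4579, -0.3103, 0.0526]
tool_rot: [0.992, 0.127, -0.003, -0.001]
force: [-9.9, -6.3, 1.4]
finger_gap: 0.001
gripper_force: 5.4
```

The lever is against its end stop, where the tool stands still while the force climbs to about 12 N. I back off, rise and check.

Call:
step_arm(
  targets="-20 0 0 0;-45 0 0 0;-60 0 0 0;-60 0 -50 0;-60 0 -100 0;-60 0 -150 0;-60 0 -150 0;-60 0 -150 0",
)

```text
t: 19.1
tcp_pos: [0.4033, -0.3255, 0.2045]
tool_rot: [0.992, 0.126, 0.001, 0.002]
force: [-0.2, 0.2, -0.2]
finger_gap: 0.001
gripper_force: 0.0
```

```bash
python3 - <<'E'
from h import *
st=manip.sense();print(st['tcp_pos'],st['force'],st['t'])
im=snap('wrist','w9.png'); sc=manip.snapshot('scene')
for r in manip.mark_of('wrist','switch_tip')[:2]: print(round(r['p'],2),np.round(r['position']),atz('wrist',r['position'],.066,st))
cv2.imwrite('pics/w9c.png',np.hstack([cv2.resize(im[0:280,200:480],(390,390)),cv2.resize(sc[200:350,145:295],(390,390),interpolation=cv2.INTER_CUBIC)])[:,:,::-1])
E
```

```text
[ 0.40328397 -0.32554859  0.20445365] [-0.20130968  0.2380994  -0.20833437] 19.1
0.98 [313. 117.] [ 0.47936965 -0.3035778   0.066     ]
0.9 [364.  24.] [ 0.56074187 -0.32185689  0.066     ]
```

View pics/w9c.png

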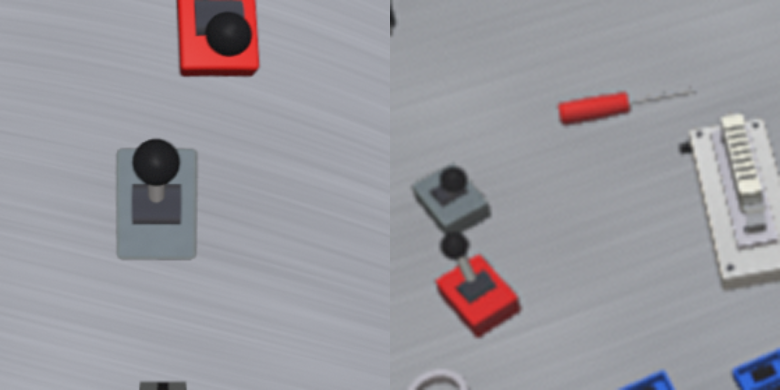

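The grey lever now leans fully to the far side, with its knob about +23 mm from the box centre, and the bar is still seated level. I'm handing the job in.

```bash
python3 -c "
from h import *
print(manip.sign_off())"
```

```text
the job is handed in; nothing more can be done
None
```

The light bar is snapped into both clips and lies level, the grey switch lever is pushed fully over to on, and the job was handed in after about 19 s of robot time; the highest pressing force I read was about 9 N.

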